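# Load the booklet stapler and hold its cowl shut

### The arm

A 7-joint arm with a two-finger parallel gripper is mounted at the origin on the work surface. World frame = base frame: x ahead of the robot, y to its left, z up, the work surface at z = 0. Lengths are in m, angles in degrees, forces in N, time in s.
With the tool pointing down it reaches from about 0.425 to 0.925 m from the base axis. Payload 6.8 kg.
Tool frame: the origin (TCP) lies at the very end of the fingers, on their centre line; the grasp point (between the pads) lies 19 mm behind it; z points along the fingers, y is the line along which they close (so a half turn about z gives the same grasp; the last joint's range is limited). The gripper opens to 88 mm and grips with 3 to 60 N. Pads are 20 mm wide; open, the fingers measure 115 mm over their backs; the gripper's body (75 mm by 178 mm) begins 61 mm behind the grasp point.
Start: joints at [-69.506, 27.33, 1.283, 89.118, -0.659, 63.558, -4.761], TCP at [0.303, 0.603, 0.223] pointing down, gripper open.
Joint ranges: [-169.35, 169.35], [-19.33, 120.38], [-80.79, 83.38], [13.8, 139.57], [-78.32, 258.32], [9.67, 109.79], [-169.56, 169.56]. Speed limits (degrees/s): [136.94, 136.94, 180, 180, 180, 180, 180].

### API

Orientations are given as a 3x3 rotation matrix whose columns are the frame's x, y, z axes.
In Python, from station import arm, capture, close_job gives the robot as it stands.
- The arm moves only by the shell command python3 -m handwheel 'ROWS'. ROWS is JSON, one flat list of numbers, 7 for each row, row after row: the shift along the tool's x, y, z in cm, then the turn, a rotation vector about the tool's x, y, z in rad, then the finger opening in cm, from 0 to 8.78. A call has 1 to 12 rows; each row is the pose to reach, as a shift and turn from the pose commanded when the call began, along the tool's axes at that moment; what a row does not reach only later rows make up. A row lasts 1/12 s, in which the tool goes at most 41.7 mm and 7.16 degrees, less where a joint would pass 70% of its speed; a pose out of reach is approached as far as the arm can. A call with a gripper value outside its range is refused whole. The fingers move at their own pace and stop on an object; the grip force is fixed at half the most. Time passes only in rows, so rows that repeat a pose let the fingers close. It gives the time, the measured TCP pose, the force, the opening and the grip force at its end, in the units of the state.
- arm.sense(): the state, without advancing time (a new reading comes with each control period).
- capture(name): name is "scene" or "top"; returns a dict with "img" (480x640x3 uint8, blue, green, red), "fx", "fy", "cx", "cy" (pixels), "R" (3x3) and "t" (3): a world point X has camera coordinates R X + t. Camera axes: x right, y down, z forward; pixel columns grow to the right and rows downward; lengths in m; the calibration is good to about 2 mm. A picture is of the moment at which its call begins. There is no depth.
- close_job(): hands the job in; it is judged then, once.
The state is a dict: "time": time; "q": joint angles; "qvel": joint speeds; "joint_efforts": joint torques, N m; "tool_pos": TCP position; "tcp_rot": TCP orientation; "force": force on the tool from outside, world axes, zero at the start; "wrist_torque": the same for the moment, N m; "finger_gap": opening from 0.0 (shut) to 1.0 (fully open); "grasp_force": force on a finger pad.
Only numpy, scipy, OpenCV 4.12 (cv2) and the standard library are available. Lean on these libraries where they do the work, as an engineer would, in place of code of your own. Each camera call takes 0.05 s, during which the arm holds its last target. There are 200 camera calls.

### The job

Stand the two loose staple cartridges in the two empty pockets of the booklet stapler's row, seated flat and in line with the one already there, then slide the white cowl all the way over the row. With the cowl still up on its springs, turn its quarter-turn fastener clockwise until the slot is in line with the black marks, and only then press the cowl fully down onto the deck and finish while still holding it pressed. Leave the other things on the table where they are.

Things in the scene. Friction and masses are not known exactly. Their poses are not given: they have to be found in the camera images.
- unit: booklet stapling unit, fixed: flat box 200 (x) x 370 (y) x 50 mm high, blue deck on top; origin at the centre of its underside, x to its rear, y along its length, z up. A row of three pockets lies at its -y end; at the start the white cowl stands over the +y end. Rails for the cowl, 6 mm high, run along y at x = +-77 mm (each 12 mm wide; the cowl's shoes stand 12 mm high there). A wall 36 mm high above the deck closes the -y end at y = -176 mm.
- pocket0 (a point): floor centre (deck level, 50 mm above the table) of the pocket at the unit's -y end, empty at the start. Each pocket is 28 mm (unit x) x 42 mm (unit y) between round bars that stand 5 mm above the deck; pocket pitch 47 mm along unit y; axes as the unit.
- pocket1 (a point): floor centre of the middle pocket, empty at the start; same size and axes
- pocket2 (a point): floor centre of the third pocket, next to the parked cowl; already holds cart_c
- cart_a_mid (a point): black staple cartridge, an upright block 22 (its x) x 38 (its y) x 36 mm high with a thin steel strip on its sides, 50 to 100 g; this point is its centre, 18 mm above its underside; z up. Stands on the table beside the unit. Goes into either empty pocket, its 38 mm side along the row, either way round.
- cart_b_mid (a point): black staple cartridge, an upright block 22 (its x) x 38 (its y) x 36 mm high with a thin steel strip on its sides, 50 to 100 g; this point is its centre, 18 mm above its underside; z up. Like cart_a, also on the table; the two are interchangeable.
- cart_c_mid (a point): black staple cartridge, an upright block 22 (its x) x 38 (its y) x 36 mm high with a thin steel strip on its sides, 50 to 100 g; this point is its centre, 18 mm above its underside; z up. Already in pocket2; stays there.
- cart_a: the same cartridge a; origin at the centre of its underside
- cart_b: the same cartridge b; origin at the centre of its underside
- cowl_slide (a joint): how far the white cowl has been slid along the rails towards the pockets (unit -y), m: near 0 to 0.03 at the start (parked), 0.18 at the end stop, covering all three pockets. Friction 2.5 N; it stays where left. The cowl is a hood 130 (x) x 160 (y) x 46 mm high, open below and on its -y side, clearing the cartridges; its top is 104 mm above the table while up and 96 mm when pressed down.
- cowl_press (a joint): how far the cowl is pushed down onto the deck against its lifting springs, m: 0 up, 0.008 fully down. About 5 N starts it, 11 to 12 N holds it fully down; it springs up when let go.
- fastener (a joint): angle of the quarter-turn fastener on the cowl's top, rad, growing clockwise seen from above: at 0 its bar and slot lie along the unit's x; at 1.571 along the unit's y, in line with the two black mark lines on the cowl. Range -0.1 to 2.0, so there is no stop at the marks; friction 0.06 N m, stays where left. Starts at 0.15 to 0.6.
- fastener_grip (a point): point to grip on the fastener's axis, which is at the middle of the cowl's top; 18 mm above that top, half-way up the upright bar. The bar is 44 mm long (x of this frame, which turns with it), 12 mm thick (y) and stands from 5 to 31 mm above the cowl's top, on a flat disc of 48 mm diameter and 5 mm height; a black slot runs along the bar's top. Moves with the cowl.
- glue_stick: white glue stick, upright, 31 mm diameter, 85 mm high, origin under its centre; leave alone (its place may be swapped with a cartridge's)
- stamp: wooden hand stamp, upright, 38 mm diameter, 72 mm high, origin under its centre; leave alone (its place may be swapped with a cartridge's)
- screwdriver: screwdriver, 170 mm long, lying in front of the unit; leave alone
- mug: white mug, 80 mm diameter, 90 mm high, standing in front of the unit to the robot's right; leave alone
- tin: flat round aluminium tin, 66 mm diameter, 24 mm high, in front of the unit to the robot's left; leave alone
There are look-alikes about, which are no part of the job. What is shaped like the cart_a but green or orange is not meant.

How it is judged:
By the outcome, as a careful person would: the job done as asked, in the order asked, and still so for the second after the job is handed in, while the arm keeps its last pose, push and grip.
It also fails if it takes over 67 s, if anything falls off the work surface, if the arm or the gripper's body presses on something with over 40 N, if the wrist force passes 120 N, or if a joint passes its speed limit or range.

## Working session

There is one attempt and no reset: what is moved stays moved. The work goes in short steps, Python scripts to look and compute and a shell command to move; the robot and the scene stay as the last step left them, time stands still between calls to the robot, and variables do not carry over. Pictures are saved under pics/ and viewed, at most 10 in all, crops included, and the job is handed in when it is done.

```bash
ls; mkdir -p pics
python3 - <<'E'
from station import arm, capture
import cv2,json,numpy as np
s=arm.sense();print(s['time'],s['tool_pos'],np.round(s['tcp_rot'],3).tolist(),s['finger_gap'])
for n in('scene','top'):
    c=capture(n);cv2.imwrite(f'pics/{n}0.png',c['img']);print(n,c['fx'],c['fy'],c['cx'],c['cy'],np.array(c['R']).round(4).tolist(),np.array(c['t']).round(4).tolist())
E
```

```text
pics
0.0 [0.3029516  0.60253756 0.22170198] [[-0.893, 0.449, -0.001], [0.449, 0.893, -0.002], [-0.0, -0.002, -1.0]] 0.9987386171189341
scene 507.1082165933178 507.1082165933178 314.82313727108624 231.23368472488897 [[-0.1775, 0.984, 0.012], [0.6064, 0.119, -0.7862], [-0.7751, -0.1322, -0.6179]] [0.0673, -0.2276, 1.4281]
top 611.3460612665789 611.3460612665789 319.18616226469 233.1975890588151 [[0.0076, -0.9999, -0.0092], [-0.996, -0.0067, -0.0888], [0.0887, 0.0098, -0.996]] [0.0253, 0.4891, 1.6242]
```

View pics/scene0.png

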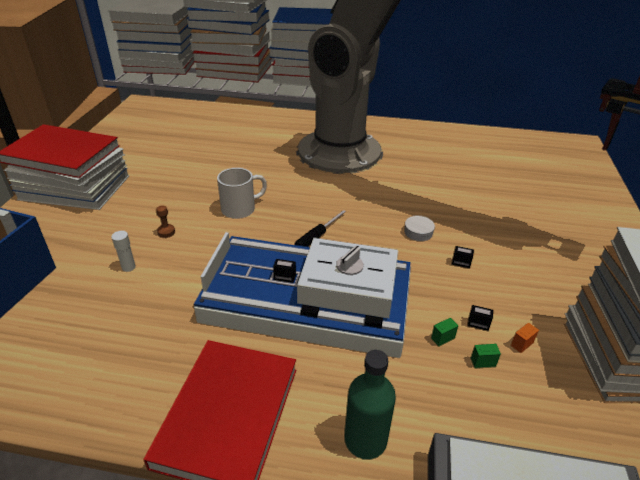

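View pics/top0.png

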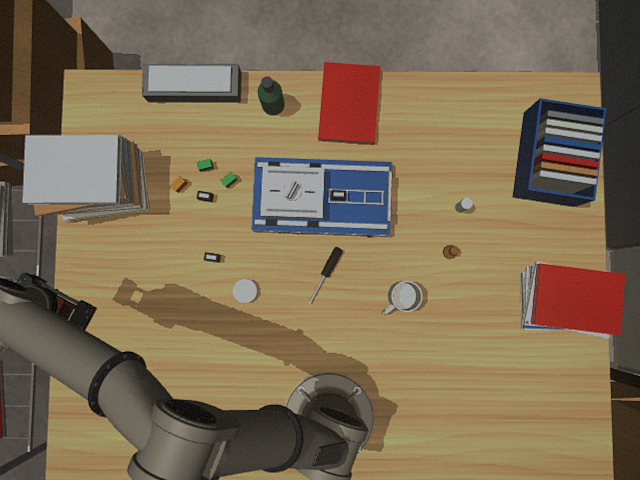

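The pictures show black cartridges at top(212,257) and top(205,196). In the scene view they are at (463,257) and (481,317). The look-alikes are green at top(205,165) and (229,180) and orange at (180,184), and there is also cart_c at (338,196) in its pocket. I choose the two black ones and will check them in a close crop.

Run:
```python
import cv2,numpy as np
t=cv2.imread('pics/top0.png');s=cv2.imread('pics/scene0.png')
C=cv2.INTER_CUBIC
a=cv2.resize(t[182:210,185:225],None,fx=10,fy=10,interpolation=C)
b=cv2.resize(t[243:271,192:232],None,fx=10,fy=10,interpolation=C)
c=cv2.resize(s[242:270,443:483],None,fx=10,fy=10,interpolation=C)
d=cv2.resize(s[302:330,461:501],None,fx=10,fy=10,interpolation=C)
cv2.imwrite('pics/carts.png',np.vstack([np.hstack([a,b]),np.hstack([c,d])]))
cv2.imwrite('pics/unit.png',cv2.resize(t[150:245,245:400],None,fx=5,fy=5,interpolation=C))
```

```text
(no output)
```

View pics/carts.png

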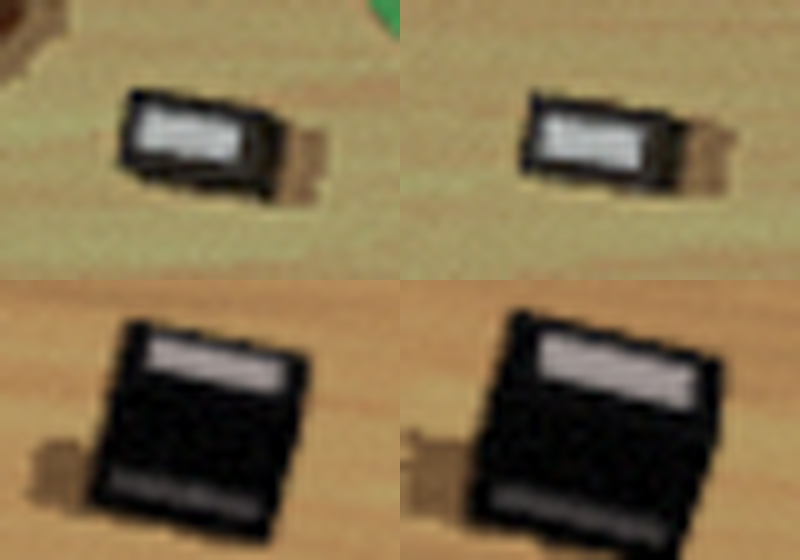

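View pics/unit.png

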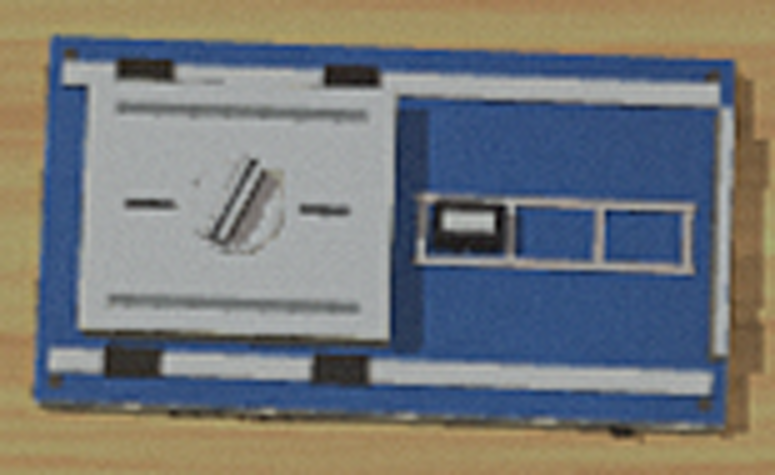

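Both black blocks are confirmed, each with a steel strip. One is at top ≈(204,196) and the other at ≈(211,257). In the unit crop the deck corners are (53,37),(734,62),(724,430),(36,402). The cowl top corners are (88,82),(395,93),(388,342),(78,330), and the empty pockets are near (557,234) and (647,238).

```bash
cat > h.py <<'E'
import numpy as np,cv2
from station import arm,capture
from scipy.optimize import minimize,least_squares
def bp(c,px,z):
    R=np.array(c['R']);t=np.array(c['t']);o=-R.T@t
    d=R.T@np.array([(px[0]-c['cx'])/c['fx'],(px[1]-c['cy'])/c['fy'],1]);return (o+d*(z-o[2])/d[2])[:2]
def proj(c,X):
    p=np.asarray(X)@np.array(c['R']).T+np.array(c['t']);return np.c_[p[:,0]/p[:,2]*c['fx']+c['cx'],p[:,1]/p[:,2]*c['fy']+c['cy']]
def rz(a):return np.array([[np.cos(a),-np.sin(a)],[np.sin(a),np.cos(a)]])
def box(p,z0=0,l=(.022,.038,.036)):
    v=np.array([[i,j,k] for i in(-.5,.5) for j in(-.5,.5) for k in(0,1)])*l
    return np.c_[v[:,:2]@rz(p[2]).T+p[:2],v[:,2]+z0]
def fitrect(P,L,W):  # image order: (+x,+y),(+x,-y),(-x,-y),(-x,+y)
    V=np.array([[W,L],[W,-L],[-W,-L],[-W,L]])/2
    r=least_squares(lambda p:((V@rz(p[2]).T+p[:2])-P).ravel(),[*P.mean(0),0]);return r.x,np.abs(r.fun).max()
def fitbox(cs,rois,p0,z0=0,thr=75,S=8):
    M=[]
    for c,(x0,y0,x1,y1) in zip(cs,rois):
        g=cv2.resize(c['img'][y0:y1,x0:x1].max(2),None,fx=S,fy=S,interpolation=cv2.INTER_CUBIC)
        cn=max(cv2.findContours((g<thr).astype(np.uint8),0,2)[0],key=cv2.contourArea)
        m=np.zeros(g.shape,np.uint8);cv2.fillPoly(m,[cv2.convexHull(cn)],1);M.append(m)
    def cost(p,full=False):
        o=[]
        for c,r,m in zip(cs,rois,M):
            h=cv2.convexHull(((proj(c,box(p,z0))-r[:2]+.5)*S-.5).astype(np.float32))
            k=np.zeros_like(m);cv2.fillPoly(k,[np.round(h*16).astype(np.int32)],1,shift=4);o.append((k&m).sum()/(k|m).sum())
        return o if full else -sum(o)
    best=min((minimize(cost,[p0[0],p0[1],a],method='Nelder-Mead',options=dict(initial_simplex=np.array([[p0[0],p0[1],a],[p0[0]+.01,p0[1],a],[p0[0],p0[1]+.01,a],[p0[0],p0[1],a+.3]]),xatol=1e-5,fatol=1e-5)) for a in(p0[2],p0[2]+.2,p0[2]-.2)),key=lambda r:r.fun)
    return best.x,cost(best.x,True)
def go(x,y,z,yaw):
    """tool y axis along world direction yaw (rad, mod pi); prints shift cm and turn in tool axes"""
    s=arm.sense();R=np.array(s['tcp_rot']);p=np.array(s['tool_pos'])
    out=[]
    for a in(yaw,yaw+np.pi):
        Y=np.array([np.cos(a),np.sin(a),0]);Z=np.array([0,0,-1.]);T=np.c_[np.cross(Y,Z),Y,Z]
        out.append(cv2.Rodrigues(R.T@T)[0].ravel())
    print('t',s['time'],'p',p.round(4),'F',np.round(s['force'],1),'gap',round(s['finger_gap'],3),'q7',round(s['q'][6],1))
    print('shift cm',(R.T@(np.array([x,y,z])-p)*100).round(2),'turn',*[o.round(3) for o in out])
E
python3 - <<'E'
from h import *
T=capture('top');S=capture('scene')
u=lambda q:np.array([245+(q[0]+.5)/5-.5,150+(q[1]+.5)/5-.5])
f=lambda L,z:np.array([bp(T,u(q),z) for q in L])
U,e=fitrect(f([(53,37),(734,62),(724,430),(36,402)],.05),.37,.2);print('unit',U,e)
k,e=fitrect(f([(88,82),(395,93),(388,342),(78,330)],.104),.16,.13);print('cowl',k,e)
R=rz(U[2]);print('cowl in unit',R.T@(k[:2]-U[:2]))
for q in[(557,234),(647,238),(468,230)]:
    w=f([q],.055)[0];print('pocket',w,R.T@(w-U[:2]))
a,b=f([(250,161),(219,242)],.135);d=R.T@(a-b);print('slot dir unit',d,np.arctan2(d[1],d[0]),'mid',(a+b)/2)
for r,rs,g in[((188,185,222,207),(461,300,501,335),(204,195)),((196,246,230,270),(446,240,481,272),(210,257))]:
    p=bp(T,g,.036);print('cart',*fitbox([T,S],[r,rs],[p[0],p[1],U[2]]),*fitbox([T],[r],[p[0],p[1],U[2]]),*fitbox([S],[rs],[p[0],p[1],U[2]]))
g=f([(468,230)],.086)[0]
print('c',*fitbox([T],[(325,186,351,206)],[g[0],g[1],U[2]],z0=.05))
E
```

```text
unit [ 0.58596036  0.02216381 -0.03206319] 0.003095773626156678
cowl [ 0.58797108  0.09869594 -0.02785797] 0.0009529616002154143
cowl in unit [-0.00044375  0.07655725]
pocket [ 0.58456161 -0.06837286] [ 0.00150437 -0.09053498]
pocket [ 0.58271685 -0.11604802] [ 0.00118891 -0.13824477]
pocket [ 0.58641109 -0.02119069] [ 0.00184034 -0.04331776]
slot dir unit [ 0.04186449 -0.01384   ] -0.319279810202052 mid [0.58810164 0.09837803]
cart [ 0.58900806  0.3400905  -0.19008112] [np.float64(0.9049125234753386), np.float64(0.9619089703932833)] [ 0.58830264  0.34058869 -0.21347626] [np.float64(0.9143170270000996)] [ 0.58887795  0.34015534 -0.17995065] [np.float64(0.9613993826253123)]
cart [ 0.42295086  0.31694363 -0.17413024] [np.float64(0.9182681687651867), np.float64(0.9564619434948328)] [ 0.42266135  0.31673733 -0.16338213] [np.float64(0.9253365973072215)] [ 0.42367258  0.31677026 -0.16448543] [np.float64(0.9554397240946857)]
c [ 0.58577561 -0.02059047 -0.03130818] [np.float64(0.9289723243661699)]
```

```bash
python3 -c "
from h import *
go(.5888,.3402,.12,-.185)"
```

```text
t 0.2 p [0.303  0.6028 0.2221] F [ 0.2  0.7 -0.7] gap 1.001 q7 -4.8
shift cm [-37.33 -10.61  10.22] turn [-1.00e-03  1.00e-03  1.29e+00] [-1.000e-03 -1.000e-03 -1.852e+00]
```

```bash
python3 -m handwheel '[-37.3,-10.6,10.2,0,0,1.29,5,-37.3,-10.6,10.2,0,0,1.29,5,-37.3,-10.6,10.2,0,0,1.29,5,-37.3,-10.6,10.2,0,0,1.29,5,-37.3,-10.6,10.2,0,0,1.29,5,-37.3,-10.6,10.2,0,0,1.29,5,-37.3,-10.6,10.2,0,0,1.29,5,-37.3,-10.6,10.2,0,0,1.29,5,-37.3,-10.6,10.2,0,0,1.29,5,-37.3,-10.6,10.2,0,0,1.29,5,-37.3,-10.6,10.2,0,0,1.29,5,-37.3,-10.6,10.2,0,0,1.29,5]'; python3 -c "
from h import *
go(.5888,.3402,.01,-.185)"
```

```text
time: 1.2
tool_pos: [0.59, 0.3382, 0.1198]
tcp_rot: [[0.189, 0.982, -0.0], [0.982, -0.189, -0.002], [-0.002, 0.0, -1.0]]
force: [0.1, 0.9, -0.2]
finger_gap: 0.57
grasp_force: 0.0
t 1.2 p [0.59   0.3382 0.1198] F [ 0.1  0.9 -0.2] gap 0.57 q7 -34.2
shift cm [ 0.19 -0.16 10.98] turn [ 0.     0.002 -0.005] [ 3.000e-03 -0.000e+00  3.136e+00]
```

```bash
python3 -m handwheel '[0.2,-0.15,4,0,0,0,5,0.2,-0.15,8,0,0,0,5,0.2,-0.15,10.5,0,0,0,5,0.2,-0.15,11,0,0,0,5,0.2,-0.15,11,0,0,0,5,0.2,-0.15,11,0,0,0,1,0.2,-0.15,11,0,0,0,1,0.2,-0.15,11,0,0,0,1,0.2,-0.15,11,0,0,0,1,0.2,-0.15,11,0,0,0,1,0.2,-0.15,11,0,0,0,1,0.2,-0.15,11,0,0,0,1]'
```

```text
time: 2.2
tool_pos: [0.5885, 0.3436, 0.0121]
tcp_rot: [[0.184, 0.983, 0.001], [0.983, -0.184, 0.001], [0.002, 0.001, -1.0]]
force: [-1.5, 0.2, 6.5]
finger_gap: 0.247
grasp_force: 29.8
```

```bash
python3 -c "
from h import *
go(.5845,-.0682,.12,-.031)"; python3 -m handwheel '[0,0,-4,0,0,0,1,0,0,-8,0,0,0,1,0,0,-12,0,0,0,1,0,0,-12,0,0,0,1]';python3 -c "
from h import *
go(.5845,-.0682,.13,-.031)"
```

```text
t 2.2 p [0.5885 0.3436 0.0121] F [-1.5  0.2  6.5] gap 0.247 q7 -32.1
shift cm [-40.53   7.2  -10.84] turn [ 0.001 -0.001 -0.154] [-2.000e-03 -2.000e-03  2.988e+00]
time: 2.53
tool_pos: [0.5924, 0.3451, 0.1395]
tcp_rot: [[0.185, 0.983, 0.011], [0.983, -0.185, 0.007], [0.009, 0.009, -1.0]]
force: [0.9, 0.3, 0.3]
finger_gap: 0.249
grasp_force: 29.8
t 2.5333 p [0.5924 0.3451 0.1395] F [0.9 0.3 0.3] gap 0.249 q7 -34.5
shift cm [-40.77   6.85   0.63] turn [ 0.01  -0.009 -0.155] [-0.013 -0.015  2.987]
```

```bash
python3 -m handwheel '[-4,0.7,-4,0,0,-0.03,1,-8,1.4,-5,0,0,-0.06,1,-12,2.1,-5,0,0,-0.09,1,-16,2.8,-5,0,0,-0.12,1,-20,3.5,-5,0,0,-0.15,1,-24,4.1,-5,0,0,-0.155,1,-28,4.8,-5,0,0,-0.155,1,-32,5.5,-5,0,0,-0.155,1,-36,6.2,-5,0,0,-0.155,1,-39,6.6,-5,0,0,-0.155,1,-40.7,6.9,-5,0,0,-0.155,1,-40.7,6.9,-5,0,0,-0.155,1]'; python3 -m handwheel '[0,0,0,0,0,0,1,0,0,0,0,0,0,1,0,0,0,0,0,0,1,0,0,0,0,0,0,1]'; python3 -c "
from h import *
go(.5845,-.0682,.10,-.031)"
```

```text
time: 3.53
tool_pos: [0.5797, -0.0761, 0.181]
tcp_rot: [[0.038, 0.999, 0.0], [0.999, -0.038, -0.002], [-0.002, 0.001, -1.0]]
force: [-0.6, 0.1, -1.3]
finger_gap: 0.254
grasp_force: 29.8
time: 3.87
tool_pos: [0.5809, -0.0677, 0.1805]
tcp_rot: [[0.027, 1.0, -0.0], [1.0, -0.027, 0.001], [0.001, -0.0, -1.0]]
force: [-0.9, -0.3, -0.9]
finger_gap: 0.247
grasp_force: 29.8
t 3.8667 p [ 0.5809 -0.0677  0.1805] F [-0.9 -0.3 -0.9] gap 0.247 q7 9.7
shift cm [-0.04  0.37  8.05] turn [-0.    -0.001  0.004] [ 1.000e-03 -0.000e+00 -3.138e+00]
```

```bash
python3 -m handwheel '[0,0.37,4,0,0,0,1,0,0.37,8,0,0,0,1,0,0.37,9.5,0,0,0,1,0,0.37,9.5,0,0,0,1,0,0.37,9.5,0,0,0,1,0,0.37,9.5,0,0,0,1,0,0.37,9.5,0,0,0,1]'
python3 - <<'E'
from h import *
C=cv2.INTER_CUBIC
go(.5845,-.0682,.06,-.031)
s=capture('scene')['img'];t=capture('top')['img']
a=cv2.resize(s[225:320,195:320],None,fx=6.4,fy=6.4,interpolation=C)[:600]
cv2.imwrite('pics/p1.png',a)
E
```

```text
time: 4.45
tool_pos: [0.5859, -0.0696, 0.0875]
tcp_rot: [[0.03, 1.0, 0.003], [1.0, -0.03, 0.0], [0.0, 0.003, -1.0]]
force: [0.9, -0.1, -0.3]
finger_gap: 0.251
grasp_force: 29.8
t 4.45 p [ 0.5859 -0.0696  0.0875] F [ 0.9 -0.1 -0.3] gap 0.251 q7 13.1
shift cm [ 0.14 -0.15  2.75] turn [ 0.003 -0.     0.001] [ 0.     0.005 -3.14 ]
```

View pics/p1.png

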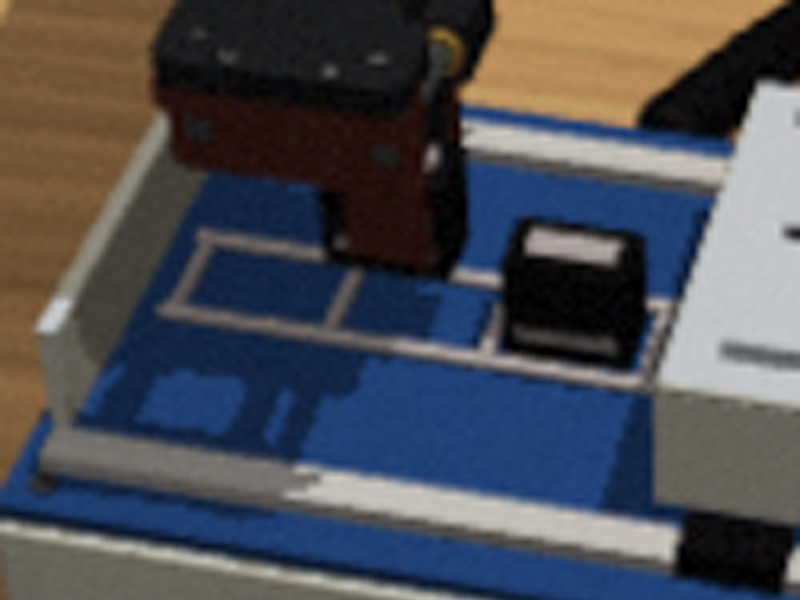

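The held cartridge shows on both sides of the near finger, from crop x≈322 to 467, with the finger at 345–440. So it is centred in the fingers, above pocket 1. I'll compare this with a projection.

```bash
python3 -m handwheel '[0,0,0,0,0,0,1,0,0,0,0,0,0,1]'
python3 - <<'E'
from h import *
go(.5845,-.0682,.06,-.031)
S=capture('scene')
f=lambda X:((proj(S,X)-[195,225]+.5)*6.4-.5).round()
p=arm.sense()['tool_pos']
print('held pred',f(box([p[0],p[1],-.031],p[2]-.01)).tolist())
print('c pred',f(box([.5860,-.0208,-.031],.05)).tolist())
# bar joints read from picture (z .055): front row corners and dividers
for q in[(163,310),(332,328),(490,348),(645,385),(205,235),(358,270)]:
    print(q,bp(S,[195+(q[0]+.5)/6.4-.5,225+(q[1]+.5)/6.4-.5],.055))
E
```

```text
time: 4.72
tool_pos: [0.5848, -0.0697, 0.0864]
tcp_rot: [[0.03, 1.0, 0.001], [1.0, -0.03, 0.0], [0.0, 0.001, -1.0]]
force: [-0.1, -0.0, -1.1]
finger_gap: 0.255
grasp_force: 29.8
t 4.7167 p [ 0.5848 -0.0697  0.0864] F [-0.1 -0.  -1.1] gap 0.255 q7 13.1
shift cm [ 0.15 -0.03  2.64] turn [ 0.001 -0.     0.001] [ 0.000e+00  2.000e-03 -3.141e+00]
held pred [[357.0, 212.0], [349.0, 117.0], [483.0, 231.0], [477.0, 136.0], [334.0, 261.0], [325.0, 165.0], [461.0, 281.0], [455.0, 185.0]]
c pred [[522.0, 303.0], [518.0, 211.0], [648.0, 322.0], [646.0, 230.0], [502.0, 353.0], [497.0, 261.0], [630.0, 373.0], [628.0, 281.0]]
(163, 310) [ 0.60260309 -0.13992729]
(332, 328) [ 0.60062059 -0.0895478 ]
(490, 348) [ 0.60007001 -0.04261662]
(645, 385) [0.60648138 0.00433653]
(205, 235) [ 0.56877177 -0.13818953]
(358, 270) [ 0.57508655 -0.08903921]
```

```bash
python3 -m handwheel '[0.15,0,1,0,0,0,1,0.15,0,1,0,0,0,1,0.15,0,1.5,0,0,0,1,0.15,0,2,0,0,0,1,0.15,0,2.4,0,0,0,1,0.15,0,2.5,0,0,0,1,0.15,0,2.5,0,0,0,1,0.15,0,2.5,0,0,0,1]'
python3 - <<'E'
from h import *
C=cv2.INTER_CUBIC
go(.5845,-.068,.06,-.031)
s=capture('scene')['img']
cv2.imwrite('pics/p2.png',cv2.resize(s[225:318,195:320],None,fx=6.4,fy=6.4,interpolation=C))
E
```

```text
time: 5.43
tool_pos: [0.5849, -0.0668, 0.0618]
tcp_rot: [[0.029, 1.0, 0.0], [1.0, -0.029, 0.002], [0.002, 0.0, -1.0]]
force: [-5.2, 4.8, 16.0]
finger_gap: 0.253
grasp_force: 30.0
t 5.4333 p [ 0.5849 -0.0668  0.0618] F [-5.2  4.8 16. ] gap 0.253 q7 13.9
shift cm [-0.12 -0.03  0.18] turn [ 0.    -0.002  0.002] [ 0.004  0.    -3.14 ]
```

View pics/p2.png

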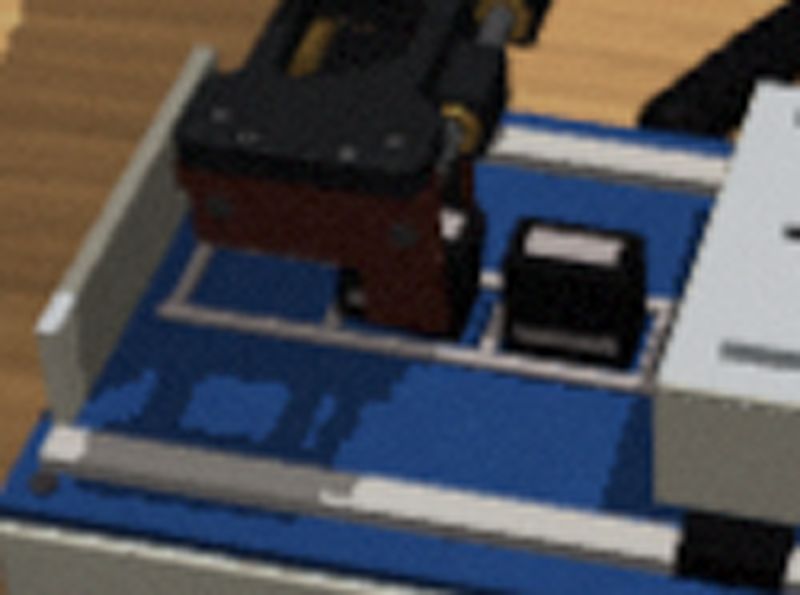

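The held cartridge's underside is at crop y≈330, level with the floor line of cart_c. With TCP z at 61.8 mm it looks seated, so I'll release and check.

```bash
python3 -m handwheel '[0,0,-0.1,0,0,0,4.2,0,0,-0.1,0,0,0,4.2,0,0,-0.1,0,0,0,4.2,0,0,-0.1,0,0,0,4.2,0,0,-4,0,0,0,4.2,0,0,-8,0,0,0,4.2,0,0,-12,0,0,0,4.5,0,0,-14,0,0,0,4.5]'
python3 - <<'E'
from h import *
go(.4232,.3168,.18,-.168)
E
```

```text
time: 6.15
tool_pos: [0.5861, -0.0691, 0.2049]
tcp_rot: [[0.031, 1.0, 0.005], [1.0, -0.031, -0.0], [-0.0, 0.005, -1.0]]
force: [-0.1, -0.1, 1.2]
finger_gap: 0.51
grasp_force: 0.0
t 6.15 p [ 0.5861 -0.0691  0.2049] F [-0.1 -0.1  1.2] gap 0.51 q7 9.1
shift cm [ 38.06 -17.49   2.4 ] turn [ 0.005 -0.     0.137] [ 0.     0.008 -3.005]
```

```bash
python3 -m handwheel '[38,-17.5,3,0,0,0.137,5,38,-17.5,3,0,0,0.137,5,38,-17.5,3,0,0,0.137,5,38,-17.5,3,0,0,0.137,5,38,-17.5,3,0,0,0.137,5,38,-17.5,3,0,0,0.137,5,38,-17.5,3,0,0,0.137,5,38,-17.5,3,0,0,0.137,5,38,-17.5,3,0,0,0.137,5,38,-17.5,3,0,0,0.137,5,38,-17.5,3,0,0,0.137,5,38,-17.5,3,0,0,0.137,5]'; python3 -m handwheel '[0,0,4,0,0,0,5,0,0,6,0,0,0,5,0,0,6,0,0,0,5,0,0,6,0,0,0,5,0,0,6,0,0,0,5]'
python3 - <<'E'
from h import *
go(.4232,.3168,.01,-.168)
T=capture('top');S=capture('scene')
print('p1',*fitbox([S],[(250,235,273,282)],[.5845,-.067,-.031],z0=.05),*fitbox([T],[(345,186,368,206)],[.5845,-.067,-.031],z0=.05))
print('c',*fitbox([S],[(273,255,298,285)],[.586,-.0206,-.031],z0=.05),*fitbox([T],[(325,186,348,206)],[.586,-.0206,-.031],z0=.05))
C=cv2.INTER_CUBIC
a=cv2.resize(S['img'][230:300,205:310],None,fx=7.6,fy=7.6,interpolation=C);b=cv2.resize(T['img'][180:212,320:395],None,fx=7,fy=7,interpolation=C)
o=np.zeros((600,800,3),np.uint8);o[:375]=cv2.resize(a,(562,375))[:, :1]*0 if 0 else 0
a=cv2.resize(a,(562,375));o[:375,:562]=a;o[375:599,:525]=b;cv2.imwrite('pics/p3.png',o)
E
```

```text
time: 7.15
tool_pos: [0.4191, 0.3196, 0.17]
tcp_rot: [[0.16, 0.987, -0.001], [0.987, -0.16, -0.0], [-0.0, -0.001, -1.0]]
force: [-0.7, -1.0, -0.1]
finger_gap: 0.569
grasp_force: 0.0
time: 7.57
tool_pos: [0.4223, 0.316, 0.1118]
tcp_rot: [[0.168, 0.986, 0.001], [0.986, -0.168, 0.0], [0.001, 0.001, -1.0]]
force: [-0.2, 0.5, -0.2]
finger_gap: 0.568
grasp_force: 0.0
t 7.5667 p [0.4223 0.316  0.1118] F [-0.2  0.5 -0.2] gap 0.568 q7 -44.5
shift cm [ 0.08  0.07 10.18] turn [ 0.001 -0.001 -0.001] [-1.00e-03 -2.00e-03  3.14e+00]
p1 [ 0.5831153  -0.0707525  -0.13116877] [np.float64(0.9577653481595606)] [ 0.5845098  -0.06702     0.05091907] [np.float64(0.8924325344404604)]
c [ 0.5865481  -0.02045063 -0.05030337] [np.float64(0.9728878836043526)] [ 0.58553676 -0.02057503 -0.05530993] [np.float64(0.9388096409247417)]
```

View pics/p3.png

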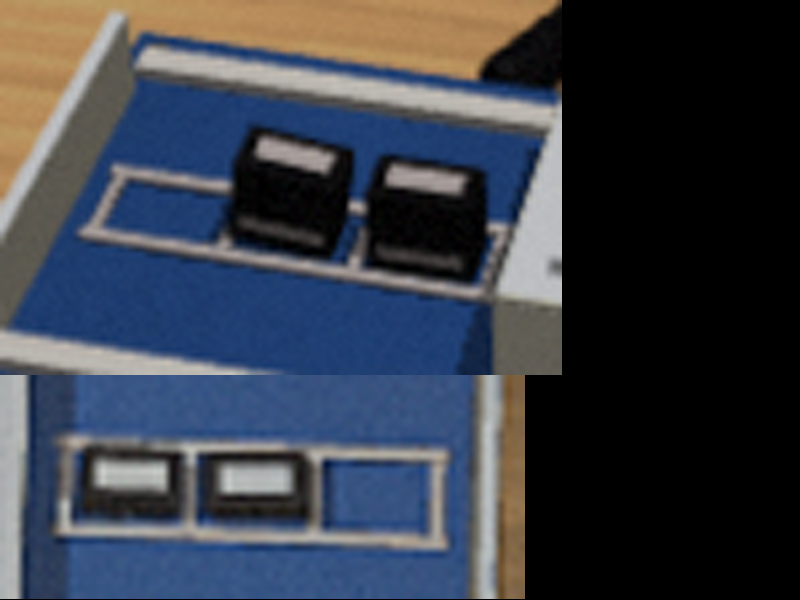

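The first cartridge is in pocket 1, but its top edge in the scene crop, (250,130)→(352,155), slopes more than cart_c's. Its -y end is probably sitting on the divider bar. I'll measure the tilt and the bar positions.

Run:
```python
from h import *
import h
T=capture('top');S=capture('scene')
for xs in (65,190,316,438):print('top',bp(T,[320+(xs+.5)/7-.5,180+(492-375+(xs-250)*.04)/7-.5],.055))
b0=h.box
# p=(x,y,tilt about x); yaw fixed ; pivot at bottom centre
def tb(p,z0=0,l=(.022,.038,.036)):
    v=np.array([[i,j,k] for i in(-.5,.5) for j in(-.5,.5) for k in(0,1)])*l
    c,s=np.cos(p[2]),np.sin(p[2]);y=c*v[:,1]-s*v[:,2];z=s*v[:,1]+c*v[:,2];z=z-z.min()
    w=np.c_[v[:,0],y]@rz(-.031).T
    return np.c_[w+p[:2],z+z0]
h.box=tb
for n,rs,rt,p in[('p1',(246,235,273,282),(345,186,366,206),(.5845,-.067,0)),('c',(273,255,298,285),(330,186,347,206),(.586,-.0206,0))]:
    print(n,*fitbox([S],[rs],p,z0=.05),*fitbox([T],[rt],p,z0=.05),*fitbox([S,T],[rs,rt],p,z0=.05))
```

```text
top [0.58744388 0.00358929]
top [ 0.58582396 -0.04376286]
top [ 0.58419231 -0.09145784]
top [ 0.58261364 -0.13760428]
p1 [ 0.58519318 -0.07109284 -0.11167261] [np.float64(0.9543557168784029)] [ 0.5849004  -0.06565013  0.08959526] [np.float64(0.923453822686512)] [ 0.58517673 -0.0708479  -0.11373901] [np.float64(0.9503762579709268), np.float64(0.89219227563212)]
c [ 0.58676857 -0.02001124  0.01794107] [np.float64(0.9733699801496412)] [ 0.58576361 -0.01947728  0.05405094] [np.float64(0.9451313755795981)] [ 0.58602245 -0.0205977   0.00134736] [np.float64(0.9682568695546213), np.float64(0.9210398680764381)]
```

The cartridge sits about 3.5 mm too far towards -y, with a tilt of 0.11 rad on the divider. That matches the TCP being 3.4 mm off when I gripped it. I'll pick up the second one after settling properly, then mend the first.

```bash
python3 -m handwheel '[0.1,0.05,4,0,0,0,5,0.1,0.05,7,0,0,0,5,0.1,0.05,9,0,0,0,5,0.1,0.05,10,0,0,0,5,0.1,0.05,10.1,0,0,0,5,0.1,0.05,10.1,0,0,0,5,0.1,0.05,10.1,0,0,0,5,0.1,0.05,10.1,0,0,0,5]'; python3 -c "
from h import *
go(.4232,.3168,.01,-.168)"
```

```text
time: 8.43
tool_pos: [0.4225, 0.3185, 0.0111]
tcp_rot: [[0.166, 0.986, 0.002], [0.986, -0.166, 0.002], [0.002, 0.002, -1.0]]
force: [-0.2, 1.3, 0.3]
finger_gap: 0.567
grasp_force: 0.0
t 8.4333 p [0.4225 0.3185 0.0111] F [-0.2  1.3  0.3] gap 0.567 q7 -40.8
shift cm [-0.16  0.1   0.11] turn [ 0.002 -0.002  0.001] [ 3.000e-03  2.000e-03 -3.141e+00]
```

```bash
python3 -m handwheel '[-0.15,0.05,0,0,0,0,5,-0.15,0.05,0,0,0,0,5,-0.15,0.05,0,0,0,0,5]'; python3 -m handwheel '[0,0,0,0,0,0,1,0,0,0,0,0,0,1,0,0,0,0,0,0,1,0,0,0,0,0,0,1,0,0,0,0,0,0,1,0,0,0,0,0,0,1,0,0,0,0,0,0,1]'; python3 -m handwheel '[0,0,0,0,0,0,1]'|head -2;  python3 -m handwheel '[0,0,0,0,0,0,1]'|head -2
```

```text
time: 8.68
tool_pos: [0.4221, 0.3163, 0.0102]
tcp_rot: [[0.166, 0.986, 0.001], [0.986, -0.166, 0.001], [0.001, 0.001, -1.0]]
force: [-0.2, -0.3, 0.8]
finger_gap: 0.567
grasp_force: 0.0
time: 9.27
tool_pos: [0.4218, 0.3161, 0.0096]
tcp_rot: [[0.166, 0.986, 0.0], [0.986, -0.166, -0.0], [-0.0, 0.0, -1.0]]
force: [0.2, 0.8, 0.2]
finger_gap: 0.249
grasp_force: 30.0
time: 9.35
tool_pos: [0.4218, 0.3161, 0.0096]
time: 9.43
tool_pos: [0.4218, 0.3162, 0.0096]
```

```bash
python3 -m handwheel '[0,0,-4,0,0,0,1,0,0,-8,0,0,0,1,0,0,-12,0,0,0,1,0,0,-16,0,0,0,1,0,0,-18,0,0,0,1,0,0,-18,0,0,0,1,0,0,-18,0,0,0,1]';python3 -c "
from h import *
go(.5834,-.115,.18,-.031)"
```

```text
time: 10.02
tool_pos: [0.422, 0.3166, 0.1905]
tcp_rot: [[0.166, 0.986, 0.001], [0.986, -0.166, 0.002], [0.002, 0.001, -1.0]]
force: [0.1, -1.0, -1.8]
finger_gap: 0.249
grasp_force: 30.0
t 10.0167 p [0.422  0.3166 0.1905] F [ 0.1 -1.  -1.8] gap 0.249 q7 -46.7
shift cm [-39.88  23.08   0.98] turn [ 0.001 -0.002 -0.136] [-3.000e-03 -2.000e-03  3.006e+00]
```

```bash
python3 -m handwheel '[-39.9,23.1,1,0,0,-0.136,1,-39.9,23.1,1,0,0,-0.136,1,-39.9,23.1,1,0,0,-0.136,1,-39.9,23.1,1,0,0,-0.136,1,-39.9,23.1,1,0,0,-0.136,1,-39.9,23.1,1,0,0,-0.136,1,-39.9,23.1,1,0,0,-0.136,1,-39.9,23.1,1,0,0,-0.136,1,-39.9,23.1,1,0,0,-0.136,1,-39.9,23.1,1,0,0,-0.136,1,-39.9,23.1,1,0,0,-0.136,1,-39.9,23.1,1,0,0,-0.136,1]'; python3 -m handwheel '[0,0,4,0,0,0,1,0,0,8,0,0,0,1,0,0,9.5,0,0,0,1,0,0,9.5,0,0,0,1,0,0,9.5,0,0,0,1,0,0,9.5,0,0,0,1,0,0,9.5,0,0,0,1,0,0,9.5,0,0,0,1]'; python3 -c "
from h import *
go(.5834,-.115,.06,-.031)"
```

```text
time: 11.02
tool_pos: [0.5827, -0.1247, 0.1777]
tcp_rot: [[0.04, 0.999, -0.002], [0.999, -0.04, -0.005], [-0.005, -0.002, -1.0]]
force: [0.8, -0.6, -0.6]
finger_gap: 0.246
grasp_force: 30.0
time: 11.68
tool_pos: [0.5842, -0.1157, 0.0861]
tcp_rot: [[0.031, 1.0, 0.003], [1.0, -0.031, -0.0], [-0.0, 0.003, -1.0]]
force: [0.8, 0.3, -0.1]
finger_gap: 0.251
grasp_force: 30.0
t 11.6833 p [ 0.5842 -0.1157  0.0861] F [ 0.8  0.3 -0.1] gap 0.251 q7 19.3
shift cm [ 0.07 -0.09  2.6 ] turn [0.003 0.    0.   ] [-0.     0.004 -3.141]
```

```bash
python3 -m handwheel '[0.07,-0.05,1,0,0,0,1,0.07,-0.05,1.8,0,0,0,1,0.07,-0.05,2.2,0,0,0,1,0.07,-0.05,2.5,0,0,0,1,0.07,-0.05,2.5,0,0,0,1,0.07,-0.05,2.5,0,0,0,1,0.07,-0.05,2.6,0,0,0,1,0.07,-0.05,2.6,0,0,0,1]'; python3 -c "
from h import *
go(.5834,-.115,.06,-.031)"
```

```text
time: 12.35
tool_pos: [0.5824, -0.1149, 0.0596]
tcp_rot: [[0.031, 1.0, -0.001], [1.0, -0.031, 0.001], [0.001, -0.001, -1.0]]
force: [-5.0, 1.4, 13.2]
finger_gap: 0.248
grasp_force: 30.0
t 12.35 p [ 0.5824 -0.1149  0.0596] F [-5.   1.4 13.2] gap 0.248 q7 20.2
shift cm [-0.01  0.1  -0.04] turn [-0.001 -0.001 -0.   ] [-2.000e-03  1.000e-03  3.141e+00]
```

```bash
python3 -m handwheel '[0,0,0,0,0,0,4.2,0,0,0,0,0,0,4.2,0,0,0,0,0,0,4.2,0,0,0,0,0,0,4.2,0,0,-3,0,0,0,4.2,0,0,-5.5,0,0,0,4.2,2,0,-5.5,0,0,0,4.2,4.5,0,-5.5,0,0,0,4.2,4.5,0,-5.5,0,0,0,4.2,4.5,0,-5.5,0,0,0,4.2,4.5,0,-5.5,0,0,0,4.2]'; python3 -c "
from h import *
go(.585,-.069,.062,-.031)"
```

```text
time: 13.27
tool_pos: [0.584, -0.0704, 0.1134]
tcp_rot: [[0.031, 1.0, -0.0], [1.0, -0.031, -0.001], [-0.001, -0.0, -1.0]]
force: [-0.2, 0.3, 0.4]
finger_gap: 0.478
grasp_force: 0.0
t 13.2667 p [ 0.584  -0.0704  0.1134] F [-0.2  0.3  0.4] gap 0.478 q7 13.7
shift cm [0.15 0.1  5.14] turn [-0.     0.001  0.   ] [-1.000e-03 -1.000e-03 -3.141e+00]
```

```bash
python3 -m handwheel '[0.15,0.1,2,0,0,0,4.2,0.15,0.1,4,0,0,0,4.2,0.15,0.1,5,0,0,0,4.2,0.15,0.1,5,0,0,0,4.2,0.15,0.1,5,0,0,0,4.2,0.15,0.1,5,0,0,0,1,0.15,0.1,5,0,0,0,1,0.15,0.1,5,0,0,0,1,0.15,0.1,5,0,0,0,1,0.15,0.1,5,0,0,0,1,0.15,0.1,5,0,0,0,1]'; python3 -m handwheel '[0,0,-0.8,0,0,0,1,0,0,-0.8,0,0,0,1,0,0,-0.8,0,0,0,1,0.24,0,-0.8,0,0.11,0,1,0.24,0,-0.8,0,0.11,0,1,0.24,0,-0.8,0,0.11,0,1,0.24,0,-0.8,0,0.11,0,1]'
python3 - <<'E'
from h import *
go(.585,-.069,.062,-.031)
S=capture('scene');T=capture('top')
C=cv2.INTER_CUBIC
o=np.zeros((600,800,3),np.uint8);o[:450,:640]=cv2.resize(S['img'][230:300,210:310],(640,450),interpolation=C)
o[450:,:352]=cv2.resize(T['img'][180:212,320:395],(352,150),interpolation=C);cv2.imwrite('pics/p4.png',o)
E
```

```text
time: 14.18
tool_pos: [0.5857, -0.0686, 0.0644]
tcp_rot: [[0.031, 1.0, 0.001], [1.0, -0.031, 0.0], [0.0, 0.001, -1.0]]
force: [-1.0, 0.2, 4.4]
finger_gap: 0.247
grasp_force: 30.0
time: 14.77
tool_pos: [0.585, -0.0663, 0.0714]
tcp_rot: [[0.032, 0.999, 0.003], [0.994, -0.032, 0.108], [0.108, -0.001, -0.994]]
force: [-0.2, 0.1, -2.1]
finger_gap: 0.247
grasp_force: 30.0
t 14.7667 p [ 0.585  -0.0663  0.0714] F [-0.2  0.1 -2.1] gap 0.247 q7 21.7
shift cm [-0.37  0.01  0.9 ] turn [-0.001 -0.109 -0.001] [-1.700e-01  1.000e-03  3.136e+00]
```

View pics/p4.png

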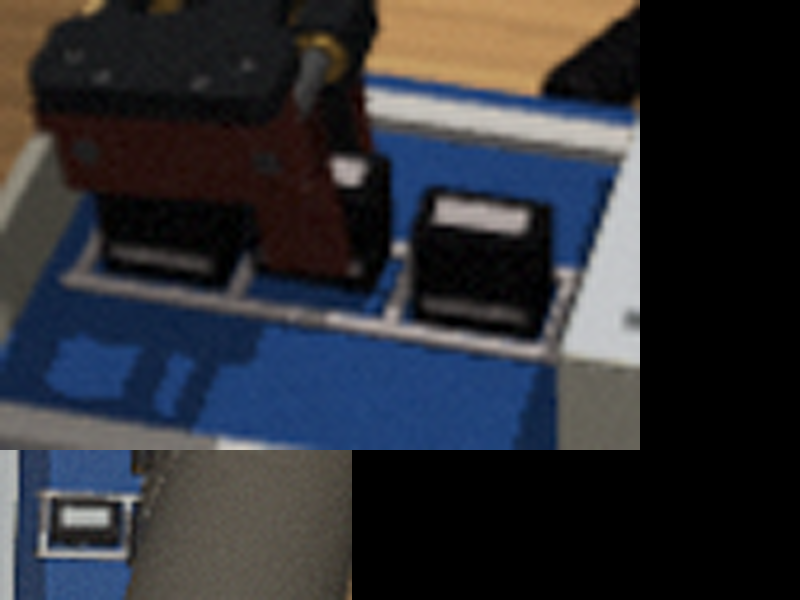

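Cart b sits level in pocket 0. Cart a is held level above pocket 1 with its bottom at (255–390, 270–290), between the dividers at x≈245 and 395. Lower and release.

```bash
python3 -m handwheel '[-0.1,0,0.5,0,0,0,1,-0.15,0,0.8,0,0,0,1,-0.15,0,1,0,0,0,1,-0.15,0,1.05,0,0,0,1,-0.15,0,1.05,0,0,0,1,-0.15,0,1.05,0,0,0,1]'; python3 -m handwheel '[0,0,0,0,0,0,4.2,0,0,0,0,0,0,4.2,0,0,0,0,0,0,4.2,0,0,0,0,0,0,4.2,0.5,0,-4,0,0,0,4.2,0.9,0,-8,0,0,0,4.2,1.3,0,-12,0,0,0,4.2,1.3,0,-12,0,-0.109,0,4.2]'; python3 -c "
from h import *
go(.588,.098,.20,-.031)"
```

```text
time: 15.37
tool_pos: [0.5852, -0.0658, 0.0622]
tcp_rot: [[0.03, 1.0, 0.003], [0.993, -0.03, 0.111], [0.111, -0.0, -0.994]]
force: [-5.1, -0.0, 14.0]
finger_gap: 0.248
grasp_force: 30.0
time: 16.03
tool_pos: [0.5888, -0.0747, 0.1895]
tcp_rot: [[0.043, 0.999, 0.012], [0.999, -0.043, -0.001], [-0.001, 0.012, -1.0]]
force: [0.6, -1.4, -0.1]
finger_gap: 0.479
grasp_force: 0.0
t 16.0333 p [ 0.5888 -0.0747  0.1895] F [ 0.6 -1.4 -0.1] gap 0.479 q7 9.8
shift cm [17.25 -0.8  -1.07] turn [ 0.012  0.001 -0.012] [ 2.00e-03 -1.90e-02  3.13e+00]
```

```bash
python3 -m handwheel '[4,-0.8,-1,0,0,-0.125,4.2,8,-0.8,-1,0,0,-0.25,4.2,12,-0.8,-1,0,0,-0.375,4.2,16,-0.8,-1,0,0,-0.5,4.2,17.2,-0.8,-1,0,0,-0.625,4.2,17.2,-0.8,-1,0,0,-0.75,4.2,17.2,-0.8,-1,0,0,-0.875,4.2,17.2,-0.8,-1,0,0,-1,4.2,17.2,-0.8,-1,0,0,-1.125,4.2,17.2,-0.8,-1,0,0,-1.25,4.2,17.2,-0.8,-1,0,0,-1.27,4.2,17.2,-0.8,-1,0,0,-1.27,4.2]'
python3 - <<'E'
from h import *
import h
go(.588,.0985,.112,1.22)
T=capture('top');S=capture('scene')
C=cv2.INTER_CUBIC
o=np.zeros((600,800,3),np.uint8);o[:450,:640]=cv2.resize(S['img'][230:300,210:310],(640,450),interpolation=C)
o[450:,:352]=cv2.resize(T['img'][180:212,320:395],(352,150),interpolation=C);cv2.imwrite('pics/p5.png',o)
E
```

```text
time: 17.03
tool_pos: [0.5825, 0.1053, 0.1917]
tcp_rot: [[-0.945, 0.328, -0.0], [0.328, 0.945, 0.001], [0.001, 0.001, -1.0]]
force: [-0.1, 0.5, -0.3]
finger_gap: 0.478
grasp_force: 0.0
t 17.0333 p [0.5825 0.1053 0.1917] F [-0.1  0.5 -0.3] gap 0.478 q7 57.7
shift cm [-0.74 -0.47  7.97] turn [ 0.001 -0.001  0.017] [ 1.000e-03  1.000e-03 -3.125e+00]
```

View pics/p5.png

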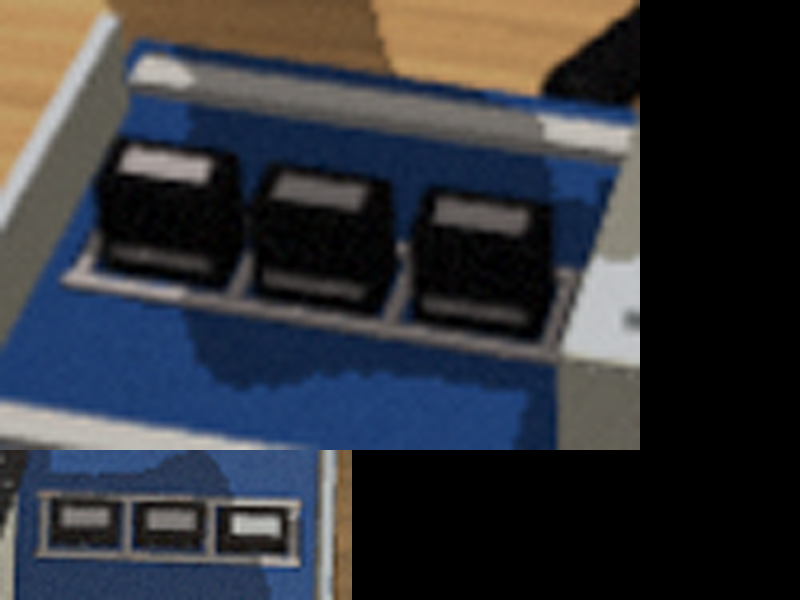

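All three cartridges now stand level in line: tops at (170,165), (320,190), (482,213) in the crop. Next I grip the fastener bar.

```bash
python3 -m handwheel '[-0.7,-0.45,3,0,0,0.017,4.2,-0.7,-0.45,4,0,0,0.017,4.2,-0.7,-0.45,4,0,0,0.017,4.2,-0.7,-0.45,4,0,0,0.017,4.2,-0.7,-0.45,4,0,0,0.017,4.2]'; python3 -c "
from h import *
go(.588,.0985,.112,1.22)"
```

```text
time: 17.55
tool_pos: [0.588, 0.0994, 0.1526]
tcp_rot: [[-0.94, 0.342, 0.001], [0.342, 0.94, 0.001], [-0.0, 0.001, -1.0]]
force: [-0.9, 0.4, -0.5]
finger_gap: 0.481
grasp_force: 0.0
t 17.55 p [0.588  0.0994 0.1526] F [-0.9  0.4 -0.5] gap 0.481 q7 58.1
shift cm [-0.03 -0.09  4.06] turn [0.001 0.    0.002] [-0.00e+00  2.00e-03 -3.14e+00]
```

```bash
python3 -m handwheel '[0,-0.1,2,0,0,0,4.2,0,-0.1,3.5,0,0,0,4.2,0,-0.1,3.9,0,0,0,4.2,0,-0.1,3.9,0,0,0,4.2,0,-0.1,3.9,0,0,0,4.2,0,-0.1,3.9,0,0,0,1,0,-0.1,3.9,0,0,0,1,0,-0.1,3.9,0,0,0,1,0,-0.1,3.9,0,0,0,1,0,-0.1,3.9,0,0,0,1,0,-0.1,3.9,0,0,0,1,0,-0.1,3.9,0,0,0,1]'; python3 -c "
from h import *
s=arm.sense();R=np.array(s['tcp_rot']);print(s['grasp_force'],s['wrist_torque'],(R.T@np.array([-np.sin(.03),-np.cos(.03),0])).round(3))
go(.588,.0985,.112,1.22)"
```

```text
time: 18.55
tool_pos: [0.588, 0.0982, 0.1134]
tcp_rot: [[-0.94, 0.342, 0.001], [0.342, 0.94, 0.001], [-0.001, 0.002, -1.0]]
force: [0.9, 0.5, 2.4]
finger_gap: 0.137
grasp_force: 29.9
29.871083199977875 [ 0.11103377 -0.20925614 -0.12507544] [-0.313 -0.95  -0.001]
t 18.55 p [0.588  0.0982 0.1134] F [0.9 0.5 2.4] gap 0.137 q7 58.7
shift cm [0.01 0.02 0.14] turn [0.002 0.001 0.002] [-1.00e-03  3.00e-03 -3.14e+00]
```

```bash
python3 -m handwheel '[-0.3,-0.95,0,0,0,0,1,-0.8,-2.4,0,0,0,0,1,-1.3,-4,0,0,0,0,1,-1.8,-5.5,0,0,0,0,1,-2.3,-7,0,0,0,0,1,-2.8,-8.5,0,0,0,0,1,-3.3,-10,0,0,0,0,1,-3.8,-11.5,0,0,0,0,1,-4.3,-13,0,0,0,0,1,-4.7,-14.2,0,0,0,0,1,-4.7,-14.2,0,0,0,0,1,-4.7,-14.2,0,0,0,0,1]'; python3 -c "
from h import *
s=arm.sense();R=np.array(s['tcp_rot']);print(s['wrist_torque'],(R.T@np.array([-np.sin(.03),-np.cos(.03),0])).round(3))
go(.588,.0985,.112,1.22)"
```

```text
time: 19.55
tool_pos: [0.5834, -0.0535, 0.1133]
tcp_rot: [[-0.939, 0.344, 0.001], [0.344, 0.939, -0.001], [-0.001, -0.0, -1.0]]
force: [1.0, -2.6, 5.1]
finger_gap: 0.137
grasp_force: 29.9
[-0.57365782 -0.22179347 -0.02819222] [-0.316 -0.949  0.   ]
t 19.55 p [ 0.5834 -0.0535  0.1133] F [ 1.  -2.6  5.1] gap 0.137 q7 73.8
shift cm [ 4.8  14.43  0.12] turn [-0.     0.001 -0.   ] [2.000e-03 0.000e+00 3.141e+00]
```

```bash
python3 -m handwheel '[-0.15,-0.47,-0.05,0,0,0,1,-0.32,-0.95,-0.05,0,0,0,1,-0.4,-1.2,-0.05,0,0,0,1,-0.47,-1.42,-0.05,0,0,0,1,-0.47,-1.42,-0.05,0,0,0,1]'; python3 -m handwheel '[-0.1,-0.28,0,0,0,0,1,-0.16,-0.47,0,0,0,0,1,-0.16,-0.47,0,0,0,0,1,-0.16,-0.47,0,0,0,0,1]'
```

```text
time: 19.97
tool_pos: [0.583, -0.0666, 0.1134]
tcp_rot: [[-0.94, 0.342, 0.001], [0.342, 0.94, 0.001], [-0.0, 0.001, -1.0]]
force: [2.2, 0.6, 4.7]
finger_gap: 0.133
grasp_force: 29.9
time: 20.3
tool_pos: [0.583, -0.0672, 0.1134]
tcp_rot: [[-0.941, 0.339, 0.0], [0.339, 0.941, 0.005], [0.001, 0.005, -1.0]]
force: [1.4, 10.3, 5.2]
finger_gap: 0.134
grasp_force: 29.9
```

```bash
python3 -m handwheel '[0.1,0.3,0,0,0,0.12,1,0.1,0.3,0,0,0,0.24,1,0.1,0.3,0,0,0,0.36,1,0.1,0.3,0,0,0,0.48,1,0.1,0.3,0,0,0,0.6,1,0.1,0.3,0,0,0,0.72,1,0.1,0.3,0,0,0,0.84,1,0.1,0.3,0,0,0,0.96,1,0.1,0.3,0,0,0,1.08,1,0.1,0.3,0,0,0,1.18,1,0.1,0.3,0,0,0,1.255,1,0.1,0.3,0,0,0,1.255,1]';python3 -m handwheel '[0,0,0,0,0,0,1,0,0,0,0,0,0,1,0,0,0,0,0,0,1]'; python3 -c "
from h import *
s=arm.sense();print(s['wrist_torque'])
go(.583,-.067,.113,-.03)"
```

```text
time: 21.3
tool_pos: [0.5853, -0.0654, 0.1135]
tcp_rot: [[0.034, 0.999, 0.005], [0.999, -0.034, 0.003], [0.003, 0.004, -1.0]]
force: [9.3, 7.0, -1.8]
finger_gap: 0.132
grasp_force: 29.9
time: 21.55
tool_pos: [0.5853, -0.0654, 0.1135]
tcp_rot: [[0.031, 1.0, 0.005], [1.0, -0.031, 0.003], [0.003, 0.005, -1.0]]
force: [8.9, 7.0, -0.5]
finger_gap: 0.136
grasp_force: 29.9
[ 1.47924991 -1.97430844 -0.02303359]
t 21.55 p [ 0.5853 -0.0654  0.1135] F [ 8.9  7.  -0.5] gap 0.136 q7 14.2
shift cm [-0.17 -0.23  0.04] turn [ 0.005 -0.003 -0.001] [-0.005 -0.007  3.141]
```

```bash
python3 -m handwheel '[0.1,-0.2,0,0,0,0,1,0.1,-0.2,0,0,0,0,1,0.1,-0.2,0,0,0,0,4.2,0.1,-0.2,0,0,0,0,4.2,0.1,-0.2,0,0,0,0,4.2,0.1,-0.2,0,0,0,0,4.2,0.1,-0.2,-4,0,0,0,4.2,0.1,-0.2,-8,0,0,0,4.2,4,-0.2,-10,0,0,0,4.2,8,-0.2,-10,0,0,0,4.2,12,-0.2,-10,0,0,0,4.2,16,-0.2,-10,0,0,0,4.2]';python3 -m handwheel '[4,0,0,0,0,0,4.2,8,0,0,0,0,0,4.2,12,0,0,0,0,0,4.2,12,0,0,0,0,0,4.2,12,0,0,0,0,0,4.2]';python3 - <<'E'
from h import *
T=capture('top');cv2.imwrite('pics/p6.png',cv2.resize(T['img'][152:240,300:400],None,fx=6.8,fy=6.8,interpolation=cv2.INTER_CUBIC))
E
```

```text
time: 22.55
tool_pos: [0.5851, 0.0925, 0.2137]
tcp_rot: [[0.035, 0.999, -0.0], [0.999, -0.035, 0.001], [0.001, -0.0, -1.0]]
force: [0.0, 0.6, -1.9]
finger_gap: 0.478
grasp_force: 0.0
time: 22.97
tool_pos: [0.5885, 0.2141, 0.2124]
tcp_rot: [[0.028, 1.0, -0.002], [1.0, -0.028, 0.0], [0.0, -0.002, -1.0]]
force: [0.7, -0.6, -0.4]
finger_gap: 0.478
grasp_force: 0.0
```

View pics/p6.png

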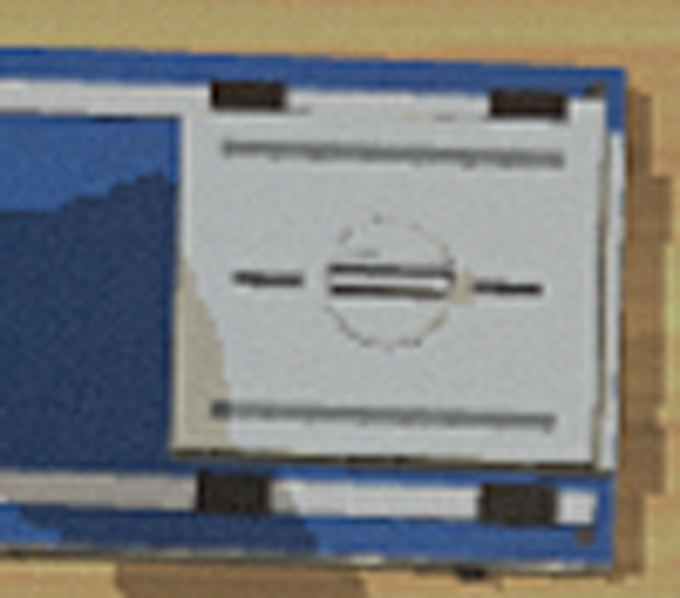

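The cowl is at the wall end, with its -y edge at x≈606. The marks run (235,277)–(542,290), and the bar and slot lie along them at (330–450, 267–293). I'll check the slopes at sub-pixel level.

Run:
```python
from h import *
T=capture('top');g=T['img'].astype(float).mean(2)
def line(x0,x1,y0,y1):
    xs=np.arange(x0,x1);P=[]
    for x in xs:
        w=np.clip(150-g[y0:y1,x],0,None)**2;P.append((w*np.arange(y0,y1)).sum()/w.sum())
    return xs,np.array(P)
q=lambda x,y:(300+(x+.5)/6.8-.5,152+(y+.5)/6.8-.5)
xa,ya=line(335,344,190,196);xb,yb=line(371,379,191,198)
m=np.polyfit(np.r_[xa,xb],np.r_[ya,yb],1)
print('marks',m[0],'resid',np.abs(np.polyval(m,np.r_[xa,xb])-np.r_[ya,yb]).max())
for r in[(350,366,189,193.),(350,365,193,197)]:
    x,y=line(r[0],r[1],int(r[2]),int(r[3]));p=np.polyfit(x,y,1);print(p[0],y.round(2))
print(g[187:199,348:368:2].astype(int))
go(.5845,-.067,.112,-.031)
```

```text
marks 0.036274310326811915 resid 0.19336092325588083
0.06227978148811785 [191.01 191.02 191.01 191.05 191.22 191.19 191.19 191.22 191.37 191.74
 191.73 191.66 191.71 191.76 191.7  191.8 ]
0.06351683581068802 [194.09 194.12 194.12 194.12 194.16 194.21 194.25 194.28 194.33 194.39
 194.53 194.72 194.71 194.87 195.  ]
[[175 145 178 176 177 174 178 173 170 178]
 [175 171 167 165 178 176 176 176 168 180]
 [176 170 160 142 180 180 179 174 172 166]
 [157 159 163 175 166 163 167 163 163 133]
 [109  65  68  85  85  97 122 115 116 134]
 [135 140 140 112 118 110 104  96  98  86]
 [148 168 170 172 176 177 180 179 192 112]
 [117  46  53  60  71  86  99 110 148 131]
 [148 117 113 110 104 104  96  87  88 141]
 [172 185 186 189 186 191 186 164 165 160]
 [152 179 175 175 177 178 176 179 173 183]
 [170 171 177 174 173 174 175 175 162 177]]
t 23.0667 p [0.5895 0.2097 0.213 ] F [-0.1 -0.3  0.6] gap 0.475 q7 -16.5
shift cm [-27.66   0.47  10.12] turn [-0.001  0.001 -0.004] [1.000e-03 2.000e-03 3.138e+00]
```

```bash
python3 -m handwheel '[-4,0.2,2,0,0,0,4.2,-8,0.2,4,0,0,0,4.2,-12,0.2,4,0,0,0,4.2,-16,0,4,0,0,0,4.2,-20,0,4,0,0,0,4.2,-24,0,4,0,0,0,4.2,-26.5,0,5,0,0,0,4.2,-27.7,0,5.5,0,0,0,4.2,-27.7,0,5.5,0,0,0,4.2,-27.7,0,5.5,0,0,0,4.2,-27.7,0,5.5,0,0,0,4.2,-27.7,0,5.5,0,0,0,4.2]'; python3 -c "
from h import *
go(.583,-.067,.113,-.025)
T=capture('top');print(bp(T,(358,193),.135))"
```

```text
time: 24.07
tool_pos: [0.581, -0.0639, 0.1586]
tcp_rot: [[0.031, 1.0, 0.0], [1.0, -0.031, 0.002], [0.002, 0.0, -1.0]]
force: [0.5, -0.2, -0.2]
finger_gap: 0.48
grasp_force: 0.0
t 24.0667 p [ 0.581  -0.0639  0.1586] F [ 0.5 -0.2 -0.2] gap 0.48 q7 11.7
shift cm [-0.32  0.21  4.56] turn [ 0.    -0.002 -0.006] [-3.000e-03 -1.000e-03  3.135e+00]
[ 0.58120631 -0.06935735]
```

```bash
python3 -m handwheel '[-0.4,0.15,2,0,0,-0.006,4.2,-0.4,0.15,3.5,0,0,-0.006,4.2,-0.4,0.15,4.5,0,0,-0.006,4.2,-0.4,0.15,4.5,0,0,-0.006,4.2,-0.4,0.15,4.5,0,0,-0.006,4.2,-0.4,0.15,4.5,0,0,-0.006,1,-0.4,0.15,4.5,0,0,-0.006,1,-0.4,0.15,4.5,0,0,-0.006,1,-0.4,0.15,4.5,0,0,-0.006,1,-0.4,0.15,4.5,0,0,-0.006,1,-0.4,0.15,4.5,0,0,-0.006,1]'; python3 -c "
from h import *
print(arm.sense()['wrist_torque']);go(.583,-.067,.113,-.025)"
```

```text
time: 25.03
tool_pos: [0.5852, -0.0692, 0.1142]
tcp_rot: [[0.027, 1.0, 0.007], [1.0, -0.027, 0.0], [0.0, 0.007, -1.0]]
force: [6.9, -1.4, -4.9]
finger_gap: 0.136
grasp_force: 30.0
[-0.18904969 -1.5418412  -0.08660498]
t 25.0333 p [ 0.5852 -0.0692  0.1142] F [ 6.9 -1.4 -4.9] gap 0.136 q7 14.2
shift cm [ 0.22 -0.22  0.11] turn [ 0.007 -0.    -0.002] [-1.00e-03 -1.00e-02  3.14e+00]
```

```bash
python3 -m handwheel '[-0.1,0.25,0,0,0,0,1,-0.15,0.25,0,0,0,0,1,-0.15,0.25,0,0,0,0,1]'; python3 -m handwheel '[0,0,0.3,0,0,0,1,0,0,0.6,0,0,0,1,0,0,0.9,0,0,0,1,0,0,1.2,0,0,0,1,0,0,1.2,0,0,0,1,0,0,1.2,0,0,0,1]'
```

```text
time: 25.28
tool_pos: [0.5854, -0.0694, 0.114]
tcp_rot: [[0.026, 1.0, 0.001], [1.0, -0.026, 0.003], [0.003, 0.001, -1.0]]
force: [0.4, 3.8, 6.3]
finger_gap: 0.137
grasp_force: 30.0
time: 25.78
tool_pos: [0.5856, -0.0697, 0.105]
tcp_rot: [[0.027, 1.0, 0.002], [1.0, -0.027, 0.004], [0.004, 0.002, -1.0]]
force: [-8.6, 5.2, 31.5]
finger_gap: 0.137
grasp_force: 30.0
```

```bash
python3 -m handwheel '[0,0.15,-0.1,0,0,0,1,0,0.15,-0.1,0,0,0,1,0,0.15,-0.1,0,0,0,1,0,0.15,-0.1,0,0,0,1,0,0.15,-0.1,0,0,0,1,0,0.15,-0.1,0,0,0,1]'
```

```text
time: 26.28
tool_pos: [0.5857, -0.0697, 0.105]
tcp_rot: [[0.027, 1.0, -0.001], [1.0, -0.027, 0.004], [0.004, -0.001, -1.0]]
force: [-10.1, 4.9, 28.3]
finger_gap: 0.137
grasp_force: 30.0
```

```bash
python3 -c "
from station import close_job
print(close_job())"
```

```text
the job is handed in; nothing more can be done
None
```

I handed the job in at about 26 s: both cartridges stand in their pockets, the cowl is slid to its stop, the fastener is turned to the marks, and the cowl was still held pressed down with about 28 N. In the last camera check, before I re-gripped the bar (0.006 rad correction) and pressed, the slot was about 0.02 rad past the marks.

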